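# Hold the probe arm level over the stirrer post

### The job

Pick the probe arm (dark steel boss, thin bar, red ring) out of the grey parts tray by gripping its bar at the balance point, and carry it to the blue stirrer without knocking or shifting anything else. Hold it there level, the boss's vertical hole centred over the post with its underside about 3 cm above the post's top, and the red ring over the amber beaker at the centre of the plate, so that a colleague can guide it down onto the post. Finish while still holding it steady like that: do not lower it or let go.

Things in the scene. Friction and masses are not known exactly. Their poses are not given: they have to be found in the camera images.
- probe_arm: The probe arm, loose, 0.32 to 0.52 kg, lying level in the tray on its boss and ring: dark steel boss 44 x 44 x 38 mm high with a 15 mm vertical hole, silver bar, red ring. Origin: centre of the hole at the boss's underside; x along the bar from boss to ring, z up. A black thumbscrew (20 mm across) reaches back to x = -41 mm. In the tray, x lies along the tray's y axis within about 15 degrees.
- probe_balance (a point): The arm's balance point, on its bar's centre line: x = 46 mm, y = 0, z = 24 mm in the arm's frame, axes as the arm's. It is not marked. The aluminium bar is 12 mm wide (y) and 14 mm high, free from x = 22 to 132 mm, its underside 17 mm above the boss's underside.
- probe_ring (a point): Centre of the arm's red ring (36 mm outside diameter, 26 mm bore, 36 mm high) at its underside: x = 150 mm, y = 0, z = 0 in the arm's frame.
- stirrer: Blue laboratory stirrer, fixed, 280 x 165 mm, body 84 mm high, with a round aluminium plate (130 mm diameter, top 100 mm above the bench), a sloping grey control panel on its front (-x) end and a short upright steel post at the back (+x) end. Origin: centre of its underside on the bench; x from front to back, z up.
- post_top (a point): Centre of the top of the stirrer's steel post (12 mm diameter), 170 mm above the bench, at x = 120 mm, y = 0 in the stirrer's frame.
- plate_centre (a point): Centre of the top of the stirrer's plate, 100 mm above the bench, at x = -30 mm, y = 0 in the stirrer's frame: 150 mm from the post, as far as the arm's ring is from its hole.
- beaker: Amber glass beaker, loose, 54 mm diameter, 60 mm high (rim 160 mm above the bench), standing at the plate's centre. Origin: centre of its underside. Leave alone.
- tray: Grey plastic open tray, fixed, 250 mm (x) by 350 mm (y), 45 mm high, walls and floor 6 mm thick. Origin: centre of its underside on the bench. The probe arm lies in its -x half, other parts in its +x half.
- spare_boss: Light grey spare boss, loose in the tray, 44 x 44 x 38 mm with a black screw. Origin: centre of its underside. Leave alone.
- angle_plate: Steel angle plate, loose in the tray, 22 x 110 mm, 12 mm thick, 42 mm high at its upturned end. Origin: centre of its underside. Leave alone.
- wash_bottle: White plastic bottle, 66 mm diameter, 150 mm high, on the bench at the far side. Origin: centre of its underside. Leave alone.
- amber_jar: Amber jar with black lid, 64 mm diameter, 100 mm high, at the far side. Origin: centre of its underside. Leave alone.
- tip_box: Blue box with clear lid, 85 x 120 mm, 67 mm high, at the far side. Origin: centre of its underside. Leave alone.
Things that resemble listed ones, but are neither listed nor needed, are in the scene too. There is more than one size of the probe_arm; the job needs the largest.

How it is judged (in metres and radians):
On the way:
1. the probe arm is lifted clear of the tray in the fingers, gripped on its bar within 16 mm of the balance point (height (world z) of each of probe_arm, probe_ring above 0.06 m and x of the grasp point in the frame of probe_balance between -0.016 and 0.016 m and contact force between the fingers and probe_arm above 2 N and contact force between probe_arm and tray below 0.3 N and contact force between probe_arm and stirrer below 0.3 N and contact force between probe_arm and beaker below 0.3 N), for 0.2 s.
At the end, for the whole second after the job is handed in: Only the fingers carry the arm, gripped within 16 mm of its balance point; level within 0.10 rad, still (under 20 mm/s, 0.15 rad/s), hole within 10 mm horizontally of the post axis, underside 15 to 50 mm above the post top, ring within 20 mm horizontally of the plate centre (contact force between the fingers and probe_arm above 2 N and contact force between probe_arm and tray below 0.3 N and contact force between probe_arm and stirrer below 0.3 N and contact force between probe_arm and beaker below 0.3 N and x of the grasp point in the frame of probe_balance between -0.016 and 0.016 m and angle between probe_arm's own z axis and vertical below 0.1 rad and horizontal distance between probe_arm and post_top below 0.01 m and horizontal distance between probe_ring and plate_centre below 0.02 m and z of probe_arm in the frame of post_top between 0.015 and 0.05 m and linear speed of probe_arm below 0.02 m/s and angular speed of probe_arm below 0.15 rad/s); the arm keeps its last pose, push and grip.
It fails at once if the beaker is shifted by more than 20 mm or tipped (distance of beaker from where it was at the start of the episode above 0.02 m or angle between beaker's own z axis and vertical above 0.3 rad).
It fails at once if another part in the tray is shifted by more than 30 mm (distance of any of spare_boss, angle_plate from where it was at the start of the episode above 0.03 m or angle between any of spare_boss, angle_plate's own z axis and vertical above 0.3 rad).
It fails at once if a bottle, jar or box on the bench is shifted by more than 30 mm or tipped (distance of any of wash_bottle, amber_jar, tip_box from where it was at the start of the episode above 0.03 m or angle between any of wash_bottle, amber_jar, tip_box's own z axis and vertical above 0.3 rad).
It fails at once if the probe arm strikes the stirrer or its post (contact force between probe_arm and stirrer above 3 N).
It fails at once if the robot strikes the stirrer (contact force between the arm and stirrer above 5 N).
It also fails if it takes over 42 s, if anything falls off the work surface, if the arm or the gripper's body presses on something with over 40 N, if the wrist force passes 120 N, or if a joint passes its speed limit or range.

### The arm

A 6-joint arm with a two-finger parallel gripper is mounted at the origin on the work surface. World frame = base frame: x ahead of the robot, y to its left, z up, the work surface at z = 0. Lengths are in mm, angles in rad, forces in N, time in s.
With the tool pointing down it reaches from about 375 to 825 mm from the base axis. Payload 5.5 kg.
Tool frame: the origin (TCP) lies on the centre line of the jaws, within the pads' length; the fingertips stand 17 mm ahead of it and the grasp point (between the pads) lies 2 mm behind it; z points along the fingers, y is the line along which they close (so a half turn about z gives the same grasp; the last joint's range is limited). The gripper opens to 85 mm and grips with 20 to 120 N. Pads are 22 mm wide; open, the fingers measure 114 mm over their backs; the gripper's body (76 mm by 85 mm) begins 54 mm behind the grasp point. The pads swing forward as they close: fully open they stand 13 mm farther back than shut.
Start: joints at [-1.224, 0.314, -0.047, 1.21, 0, 1.571], TCP at [203.931, -564.276, 248.299] pointing down, gripper open.
Joint ranges: [-2.67, 2.67], [-0.69, 1.73], [-1.03, 1.25], [-2.08, 2.16], [-1.42, 1.45], [-3.14, 3.14]. Speed limits (rad/s): [2.39, 2.39, 3.01, 3.14, 3.14, 3.14].

### API

Orientations are given as a 3x3 rotation matrix whose columns are the frame's x, y, z axes.
In Python, from bench import robot, grip, solve_ik, monitor, camera, get_calibration gives the robot as it stands. Calls block until the motion is done:
- robot.move_to(position, orientation): joint-space move of the TCP to a pose.
- robot.servo_line(position, orientation=None, v=150, f_stop=None): straight line of the TCP; orientation=None keeps the orientation; v is the mean speed in mm/s. With f_stop (N) it stops when the force on the tool has changed by that much, and returns True; else False.
- robot.set_joints(angles): joint-space move.
- grip(opening): opening from 0.0 (shut) to 1.0 (fully open); the grip force is fixed at half the most; returns when the fingers have stopped.
- robot.pause(seconds).
- solve_ik(position, orientation): joint angles nearest the present ones, or None.
- monitor.read_state(): the state.
- camera(name): name is "scene" or "top" or "wrist"; returns (picture, depth): 480x640x3 uint8, blue, green, red; 480x640 float32, mm along the optical axis (not along the pixel's ray), 0 where there is no reading.
- get_calibration(name): a dict with "K" (3x3 intrinsics, pixels), "R" (3x3) and "t" (3): a world point X has camera coordinates R X + t. Camera axes: x right, y down, z forward; pixel columns grow to the right and rows downward; lengths in mm; the calibration is good to about 2 mm. A picture is of the moment at which its call begins: read the wrist's pose just before it. get_calibration takes no time and is no camera call; for the wrist camera it gives the pose at the moment of the call.
A pose or a line that the arm cannot do raises robot.PlanningError and nothing moves.
- robot.close_job(): hands the job in; it is judged then, once.
The state is a dict: "time_s": time; "qpos": joint angles; "qd": joint speeds; "effort": joint torques, N m; "tcp_pos": TCP position; "tool_rot": TCP orientation; "force": force on the tool from outside, world axes, zero at the start; "ft_torque": the same for the moment, N m; "gripper_width": opening from 0.0 (shut) to 1.0 (fully open); "grip_force": force on a finger pad.
Only numpy, scipy, OpenCV 4.12 (cv2) and the standard library are available. Lean on these libraries where they do the work, as an engineer would, in place of code of your own. Each camera call takes 0.05 s, during which the arm holds its last target. There are 200 camera calls.

## Working session

There is one attempt and no reset: what is moved stays moved. The work goes in short steps, each a Python script; the robot and the scene stay as the last script left them, time stands still between calls to the robot, and variables do not carry over. Pictures are saved under pics/ and viewed, at most 10 in all, crops included, and the job is handed in when it is done.

```bash
ls; mkdir -p pics
python3 - <<'E'
from bench import camera,get_calibration,monitor
import cv2,numpy as np
for n in("top","scene"):
    p,d=camera(n); cv2.imwrite(f"pics/{n}0.png",p); np.save(f"pics/{n}0.npy",d)
    c=get_calibration(n); print(n,np.round(c["K"],1).tolist(),np.round(c["R"],3).tolist(),np.round(c["t"],1).tolist())
print(monitor.read_state()["time_s"])
E
```

```text
pics
top [[526.6, 0.0, 322.7], [0.0, 526.6, 229.4], [0.0, 0.0, 1.0]] [[0.024, -1.0, 0.006], [-0.989, -0.025, -0.149], [0.149, -0.002, -0.989]] [-74.0, 533.3, 1252.1]
scene [[622.2, 0.0, 314.5], [0.0, 622.2, 229.3], [0.0, 0.0, 1.0]] [[0.79, 0.614, 0.006], [0.457, -0.582, -0.672], [-0.409, 0.533, -0.74]] [-357.4, -197.4, 1978.5]
0.1
```

View pics/top0.png

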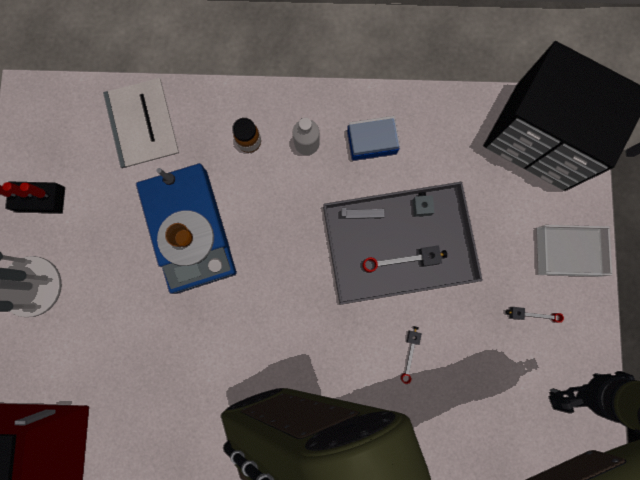

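View pics/scene0.png

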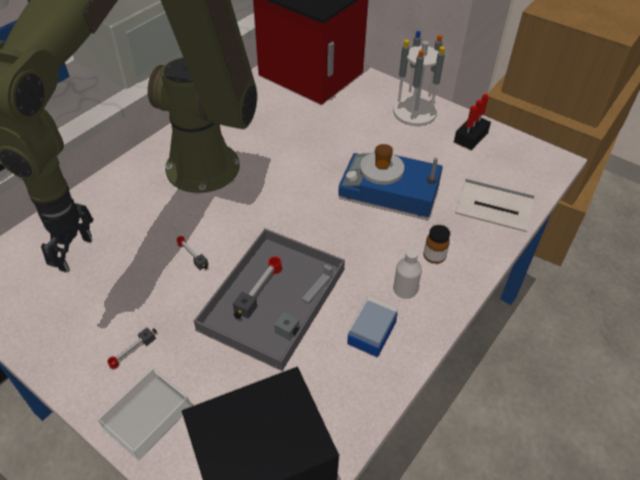

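The largest probe arm candidate is in the tray: boss (431,256), ring (370,265). Two look-alikes lie on the bench: boss (413,338) with ring (405,379), and boss (517,313) with ring (557,318). I choose the one in the tray and check its size numerically and in a crop. The stirrer's post is near (165,176) and its plate near (185,237).

```bash
cat > h.py <<'E'
import cv2,numpy as np
from bench import robot,grip,solve_ik,monitor,camera,get_calibration
def ray(c,uv,z):
    "world point at height z on the ray through pixel uv"
    C=-c["R"].T@c["t"]; d=c["R"].T@np.linalg.inv(c["K"])@[uv[0],uv[1],1]
    return C+d*(z-C[2])/d[2]
def blobs(m,amin=15):
    n,l,s,c=cv2.connectedComponentsWithStats(m.astype(np.uint8))
    return [(c[i].round(1),s[i].tolist()) for i in range(1,n) if s[i][4]>=amin]
def red(p):
    b,g,r=[p[...,i].astype(int) for i in range(3)]; return (r>90)&(g<60)&(b<60)&(r>2.5*g)
def Rdown(a):
    "tool z down, tool x axis at heading a in the world"
    return np.array([[np.cos(a),np.sin(a),0],[np.sin(a),-np.cos(a),0],[0,0,-1]])
E
python3 - <<'E'
from h import *
p=cv2.imread("pics/top0.png");d=np.load("pics/top0.npy");c=get_calibration("top")
for z,s in blobs(red(p)):print("red",z,s[2:])
K,R,t=c["K"],c["R"],c["t"]
v,u=np.mgrid[:480,:640]; P=np.dstack([(u-K[0,2])/K[0,0]*d,(v-K[1,2])/K[1,1]*d,d]); W=(P-t)@R
np.save("pics/W.npy",W)
def q(n,u,v): print(n,W[v,u].round(0))
q("bench",280,330);q("boss",431,252);q("ring_r",364,265);q("bar",400,260);q("plate",205,240);q("bodyblue",200,190);q("trayfloor",380,285)
# boss decoys & ring pairs
for n,a,b in(("tray",(431,256),(370,265)),("d1",(413,338),(405,379)),("d2",(517,313),(557,318))):
    A,B=ray(c,a,40),ray(c,b,40);print(n,A.round(),B.round(),np.linalg.norm(A-B).round(1))
# post: points with height 110..200 in stirrer region
reg=np.zeros_like(d,bool);reg[160:200,140:200]=1
m=reg&(W[...,2]>110)&(W[...,2]<200);print("post",m.sum(),[(int(a),int(b),W[b,a].round().tolist()) for b,a in zip(*np.where(m))][:40])
a=cv2.resize(p[180:310,310:490],None,fx=3.3,fy=3.3,interpolation=2);b=cv2.resize(p[155:300,125:245],(355,429),interpolation=2)
cv2.imwrite("pics/c1.png",np.hstack([cv2.resize(a,(440,429)),b]))
E
```

```text
red [  6.5 186.1] [9, 9, 57]
red [ 24.1 186.4] [9, 8, 59]
red [370.3 264.3] [14, 15, 64]
bench [288.  38.  -1.]
boss [ 486. -327.   39.]
ring_r [ 450. -163.   39.]
bar [ 464. -250.   43.]
plate [494. 212. 101.]
bodyblue [617. 235.  83.]
trayfloor [ 404. -207.    5.]
tray [ 476. -327.   40.] [ 450. -178.   40.] 150.8
d1 [ 279. -282.   40.] [ 183. -263.   40.] 97.1
d2 [ 344. -532.   40.] [ 334. -628.   40.] 96.3
post 75 [(157, 168, [645.0, 314.0, 171.0]), (158, 168, [645.0, 312.0, 170.0]), (159, 168, [645.0, 309.0, 170.0]), (160, 168, [645.0, 307.0, 171.0]), (158, 169, [643.0, 312.0, 169.0]), (159, 169, [643.0, 309.0, 170.0]), (160, 169, [643.0, 307.0, 169.0]), (161, 169, [645.0, 307.0, 163.0]), (156, 170, [640.0, 315.0, 173.0]), (157, 170, [641.0, 314.0, 170.0]), (158, 170, [641.0, 312.0, 169.0]), (159, 170, [641.0, 309.0, 171.0]), (160, 170, [641.0, 308.0, 167.0]), (161, 170, [640.0, 304.0, 173.0]), (162, 170, [643.0, 305.0, 160.0]), (156, 171, [639.0, 316.0, 168.0]), (157, 171, [638.0, 313.0, 171.0]), (158, 171, [638.0, 311.0, 170.0]), (159, 171, [638.0, 309.0, 171.0]), (160, 171, [639.0, 308.0, 167.0]), (161, 171, [639.0, 305.0, 167.0]), (162, 171, [640.0, 304.0, 165.0]), (163, 171, [642.0, 304.0, 158.0]), (157, 172, [636.0, 313.0, 171.0]), (158, 172, [637.0, 312.0, 168.0]), (159, 172, [636.0, 308.0, 171.0]), (160, 172, [636.0, 306.0, 172.0]), (161, 172, [636.0, 304.0, 170.0]), (162, 172, [640.0, 306.0, 157.0]), (163, 172, [640.0, 304.0, 155.0]), (164, 172, [643.0, 306.0, 144.0]), (158, 173, [636.0, 314.0, 161.0]), (159, 173, [635.0, 310.0, 167.0]), (160, 173, [636.0, 308.0, 163.0]), (161, 173, [638.0, 309.0, 155.0]), (162, 173, [637.0, 305.0, 160.0]), (163, 173, [638.0, 305.0, 154.0]), (164, 173, [641.0, 306.0, 142.0]), (165, 173, [642.0, 305.0, 140.0]), (159, 174, [637.0, 315.0, 149.0])]
```

View pics/c1.png

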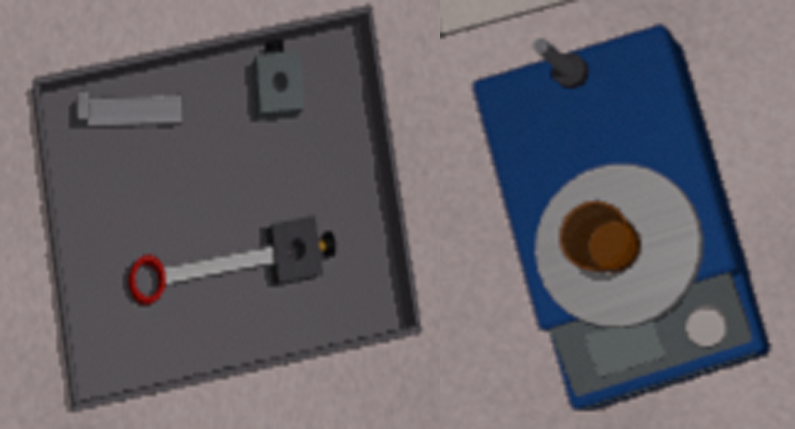

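The crop confirms the tray arm: dark boss with hole at about (431.5,255.5), red ring at (370,264), 150 mm apart against 97 mm for both look-alikes. The post top is at about (159,170) and the plate centre about (186,238). I'll move above the tray for a close look.

Run:
```python
from h import *
c=get_calibration("top")
p=cv2.imread("pics/top0.png");W=np.load("pics/W.npy")
m=(abs(W[...,2]-100)<6)&(np.hypot(W[...,0]-494,W[...,1]-235)<110)
cs=max(cv2.findContours(m.astype(np.uint8),0,2)[0],key=cv2.contourArea);hull=cv2.convexHull(cs)
pl=np.array([ray(c,q[0],100)[:2] for q in hull],np.float32)
e=cv2.minEnclosingCircle(pl);print("plate",e, "raydisc",ray(c,(185.8,237.8),100).round(1))
m=(abs(W[...,2]-171)<4)&(np.hypot(W[...,0]-640,W[...,1]-310)<25);pm=np.argwhere(m).mean(0)[::-1]
post=ray(c,pm,170);print("post",pm,post.round(1),np.hypot(*(post[:2]-e[0])))
hole=ray(c,(431.5,255.5),44);ring=ray(c,(370.3,264.8),42);print(hole.round(1),ring.round(1))
u=(ring-hole)[:2];a=np.arctan2(u[1],u[0]);u/=np.hypot(*u);bal=hole[:2]+46*u;print("bal",bal,np.degrees(a))
f=np.array(e[0])-post[:2];af=np.arctan2(f[1],f[0]);f/=np.hypot(*f);end=post[:2]+46*f;print("end",end,np.degrees(af))
for k in(0,np.pi):
    for n,xy,h,z in(("g",bal,a,32),("look",bal,a,230),("end",end,af,226),("endhi",end,af,300)):
        q=solve_ik([*xy,z],Rdown(h+k));print(k,n,None if q is None else np.round(q,2))
look=[*(hole[:2]+75*u),230]
k=0 if solve_ik([*end,300],Rdown(af)) is not None else np.pi
k=min((k_ for k_ in(0,np.pi) if solve_ik([*end,300],Rdown(af+k_)) is not None and solve_ik([*bal,32],Rdown(a+k_)) is not None),key=lambda k_:abs(solve_ik(look,Rdown(a+k_))[5])+abs(solve_ik([*end,300],Rdown(af+k_))[5]))
print("k",k)
robot.move_to(look,Rdown(a+k))
cal=get_calibration("wrist");pic,d=camera("wrist");cv2.imwrite("pics/w1.png",pic);np.savez("pics/w1.npz",d=d,**cal)
s=monitor.read_state();print(s["time_s"],s["tcp_pos"],s["force"])
```

```text
plate ((498.37823486328125, 260.4552917480469), 65.20726776123047) raydisc [498.2 257.7 100. ]
post [158.5        170.13636364] [640.4 310.1 170. ] 150.4325008383684
[ 476.8 -326.9   44. ] [ 450.7 -178.5   42. ]
bal [ 468.84772216 -281.63791246] 99.97906447452905
end [596.95492757 294.93402268] -160.72192179783113
0 g [-0.54  0.4  -0.46  0.71  0.    0.86]
0 look [-0.54  0.22 -0.21  1.14  0.    0.86]
0 end [0.46 0.45 0.1  1.22 0.   0.12]
0 endhi [0.46 0.43 0.24 1.38 0.   0.12]
3.141592653589793 g [-0.54  0.4  -0.46  0.71  0.   -2.29]
3.141592653589793 look [-0.54  0.22 -0.21  1.14  0.   -2.29]
3.141592653589793 end [ 0.46  0.45  0.1   1.22  0.   -3.02]
3.141592653589793 endhi [ 0.46  0.43  0.24  1.38  0.   -3.02]
k 0
1.65 [ 463.54018842 -254.05997422  230.05263863] [-0.26563844  0.3882949   0.12959666]
```

View pics/w1.png

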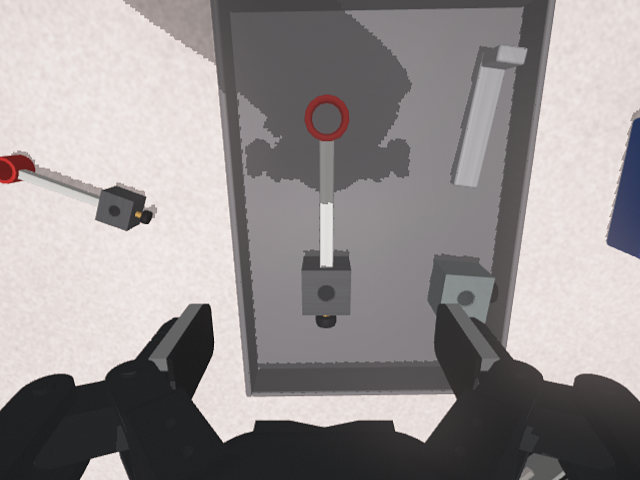

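The wrist view shows the arm with its hole at (326,293), ring at (327,118) and a clear bar between them. The angle plate and spare boss are well to the right. Next I measure from this view, compare with the top view, and grasp.

Run:
```python
from h import *
c=np.load("pics/w1.npz");p=cv2.imread("pics/w1.png")
m=red(p)
m[:,:250]=0; cs=max(cv2.findContours(m.astype(np.uint8),0,2)[0],key=cv2.contourArea);rc,rr=cv2.minEnclosingCircle(cs)
g=p[275:312,308:346].max(2); hm=(g<np.median(g)*.6); hb=max(blobs(hm),key=lambda b:b[1][4]); hc=hb[0]+[308,275]
hole=ray(c,hc,44);ring=ray(c,rc,42);L=np.hypot(*(ring-hole)[:2]);print(rc,rr,hc,hb[1],hole.round(1),ring.round(1),L)
u=(ring-hole)[:2]/L;a=np.arctan2(u[1],u[0]);bal=hole[:2]+46*u;print("bal",bal.round(1),np.degrees(a))
assert abs(L-150)<5 and np.hypot(*(bal-[468.8,-281.6]))<8
R=Rdown(a)
grip(0.5)
robot.move_to([*bal,110],R)
print(robot.servo_line([*bal,30],R,v=80,f_stop=15), monitor.read_state()["tcp_pos"])
grip(0)
s=monitor.read_state();print(s["gripper_width"],s["grip_force"],s["force"],s["time_s"])
np.savez("g.npz",bal=bal,a=a,hole=hole,ring=ring)
robot.servo_line([*bal,60],R,v=40)
robot.servo_line([*bal,130],R,v=80)
s=monitor.read_state();print(s["gripper_width"],s["grip_force"],s["force"],s["ft_torque"],s["time_s"])
cal=get_calibration("wrist");pic,d=camera("wrist");cv2.imwrite("pics/w2.png",pic);np.savez("pics/w2.npz",d=d,**cal)
t,_=camera("scene");cv2.imwrite("pics/s2.png",cv2.resize(t[180:360,150:390],(800,600),interpolation=2))
```

```text
Traceback (most recent call last):
ValueError: max() iterable argument is empty
```

Run:
```python
from h import *
c=np.load("pics/w1.npz");p=cv2.imread("pics/w1.png")
m=red(p)
m[:,:250]=0; cs=max(cv2.findContours(m.astype(np.uint8),0,2)[0],key=cv2.contourArea);rc,rr=cv2.minEnclosingCircle(cs)
g=cv2.GaussianBlur(p[277:309,311:343].max(2),(3,3),0); hm=cv2.threshold(g,0,1,cv2.THRESH_BINARY_INV+cv2.THRESH_OTSU)[1]; hb=max(blobs(hm),key=lambda b:b[1][4]); hc=hb[0]+[311,277]
hole=ray(c,hc,44);ring=ray(c,rc,42);L=np.hypot(*(ring-hole)[:2]);print(rc,rr,hc,hb[1],hole.round(1),ring.round(1),L)
assert np.hypot(*(hc-[326,293]))<3
u=(ring-hole)[:2]/L;a=np.arctan2(u[1],u[0]);bal=hole[:2]+46*u;print("bal",bal.round(1),np.degrees(a))
assert abs(L-150)<5 and np.hypot(*(bal-[468.8,-281.6]))<8
R=Rdown(a)
grip(0.5)
robot.move_to([*bal,110],R)
print(robot.servo_line([*bal,30],R,v=80,f_stop=15), monitor.read_state()["tcp_pos"])
grip(0)
s=monitor.read_state();print(s["gripper_width"],s["grip_force"],s["force"],s["time_s"])
np.savez("g.npz",bal=bal,a=a,hole=hole,ring=ring)
robot.servo_line([*bal,60],R,v=40)
robot.servo_line([*bal,130],R,v=80)
s=monitor.read_state();print(s["gripper_width"],s["grip_force"],s["force"],s["ft_torque"],s["time_s"])
cal=get_calibration("wrist");pic,d=camera("wrist");cv2.imwrite("pics/w2.png",pic);np.savez("pics/w2.npz",d=d,**cal)
t,_=camera("scene");cv2.imwrite("pics/s2.png",cv2.resize(t[180:360,150:390],(800,600),interpolation=2))
```

```text
(326.5, 117.65555572509766) 22.79317283630371 [325.9 292.7] [7, 8, 17, 17, 224] [ 477.1 -324.    44. ] [ 451.9 -176.7   42. ] 149.48144231182954
bal [ 469.3 -278.6] 99.7190943713483
False [ 469.75941514 -278.88745437   30.49920322]
0.12421138812909992 59.09580051898956 [-0.3322839   0.32703186  4.35465933] 4.2333
0.13004683118177887 58.387715220451355 [-0.02204234  0.14793689 -5.62824284] [-0.02344442  0.00720999 -0.01476806] 6.1583
```

View pics/w2.png

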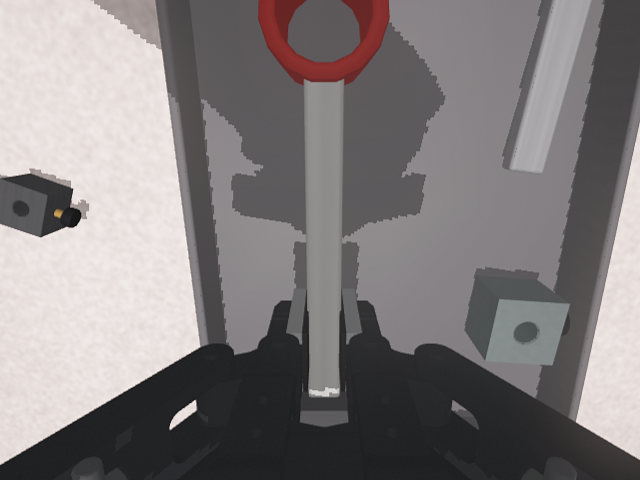

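View pics/s2.png

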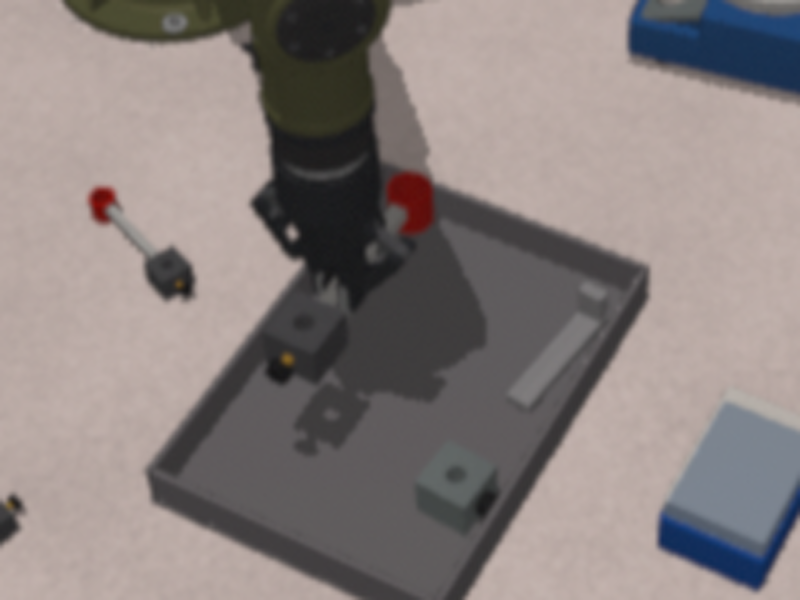

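The arm hangs level in the fingers, clear of the tray, with the other tray parts undisturbed: bar straight at columns 305–343 and ring at the top of the wrist view. I'll carry it high to the stirrer, triangulate the post from the top and scene views, and check the boss there.

Run:
```python
from h import *
# post top seen from scene: depth-based, in first scene picture
c=get_calibration("scene");p=cv2.imread("pics/scene0.png");d=np.load("pics/scene0.npy")
K,R,t=c["K"],c["R"],c["t"];v,u=np.mgrid[:480,:640]
W=(np.dstack([(u-K[0,2])/K[0,0]*d,(v-K[1,2])/K[1,1]*d,d])-t)@R
m=(np.hypot(W[...,0]-640,W[...,1]-310)<25)&(W[...,2]>120)&(W[...,2]<190)
vv,uu=np.where(m);print("scene post px",uu.min(),uu.max(),vv.min(),vv.max(),"exp top px",(lambda x:(K@x)[:2]/x[2])(R@[640.4,310.1,170]+t))
top=m&(W[...,2]>166);pm=np.argwhere(top).mean(0)[::-1];print("top face",top.sum(),pm,ray(c,pm,170).round(1),W[top].mean(0).round(1))
m=(abs(W[...,2]-100)<6)&(np.hypot(W[...,0]-498,W[...,1]-258)<90)
cs=max(cv2.findContours(m.astype(np.uint8),0,2)[0],key=cv2.contourArea)
print("scene plate",cv2.minEnclosingCircle(np.array([ray(c,q[0],100)[:2] for q in cv2.convexHull(cs)],np.float32)))
g=np.load("g.npz");bal=g["bal"];R0=Rdown(float(g["a"]))
post=np.array([640.4,310.1]);pl=np.array([498.4,260.5]);f=pl-post;af=np.arctan2(f[1],f[0]);f/=np.hypot(*f)
robot.servo_line([*bal,310],R0,v=120)
robot.move_to([*(post+46*f),310],Rdown(af))
robot.pause(.3)
s=monitor.read_state();print(s["time_s"],s["tcp_pos"],s["gripper_width"],s["grip_force"],s["force"])
a,da=camera("top");b,db=camera("scene");w,dw=camera("wrist")
np.savez("pics/hov.npz",a=a,da=da,b=b,db=db,w=w,dw=dw)
A=cv2.resize(a[120:280,110:270],(400,400),interpolation=2);B=cv2.resize(b[80:240,320:480],(400,400),interpolation=2)
cv2.imwrite("pics/hov.png",np.hstack([A,B]))
```

```text
scene post px 432 437 158 174 exp top px [434.78552914 158.67890789]
top face 13 [435.38461538 159.23076923] [642.9 309.1 170. ] [642.7 309.7 169.4]
scene plate ((503.3031921386719, 257.4680480957031), 69.12275695800781)
10.3167 [597.18378393 294.33952196 310.0870066 ] 0.12257443300720511 58.40339541435242 [-0.07140365  0.26868571 -5.96654979]
```

View pics/hov.png

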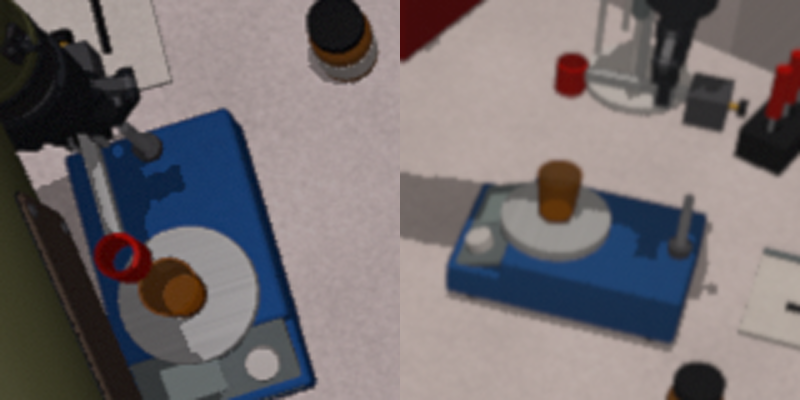

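The hover view shows the ring at about (159,222) in top and (389,110) in scene, with the boss at about (443,120) in scene. All are clear above the stirrer. I'll measure where the ring and boss really are relative to the TCP before descending.

Run:
```python
from h import *
z=np.load("pics/hov.npz");s=monitor.read_state();tcp=s["tcp_pos"];u=s["tool_rot"][:,0];print("u",u.round(4))
zu=tcp[2]-24.5
print("expect hole",(tcp-46*u).round(1)[:2],"ring",(tcp+104*u).round(1)[:2])
for n,k,box in(("top","a",(140,200,180,240)),("scene","b",(375,95,405,125))):
    c=get_calibration(n);m=red(z[k]);x0,y0,x1,y1=box;mm=np.zeros_like(m);mm[y0:y1,x0:x1]=m[y0:y1,x0:x1]
    cs=np.vstack(cv2.findContours(mm.astype(np.uint8),0,2)[0]);x,y,w,h=cv2.boundingRect(cs);uv=(x+(w-1)/2,y+(h-1)/2)
    print(n,"ring",(x,y,w,h),ray(c,uv,zu+18).round(1)[:2])
c=get_calibration("scene");d=z["db"];K,R,t=c["K"],c["R"],c["t"];v,uu=np.mgrid[:480,:640]
W=(np.dstack([(uu-K[0,2])/K[0,0]*d,(v-K[1,2])/K[1,1]*d,d])-t)@R
L=(W-[tcp[0],tcp[1],zu])@np.column_stack([u,np.cross([0,0,1],u),[0,0,1]])  # along bar, across, above underside
m=(abs(L[...,0]+46)<32)&(abs(L[...,1])<35)&(L[...,2]>-10)&(L[...,2]<55)
tf=m&(L[...,2]>34);P=L[tf];print("boss top face n",tf.sum(),"z",np.median(P[:,2]).round(1),"x",np.percentile(P[:,0],[2,98]).round(1),"y",np.percentile(P[:,1],[2,98]).round(1),"mean",P.mean(0).round(1))
m2=(abs(L[...,0]-104)<25)&(abs(L[...,1])<25)&(L[...,2]>32)&(L[...,2]<50);P=L[m2];print("ring top",m2.sum(),np.percentile(P,[2,50,98],axis=0).round(1).tolist())
```

```text
u [-0.9442 -0.3295 -0.    ]
expect hole [640.5 309.9] ring [498.8 260.5]
top ring (150, 213, 16, 14) [506.7 262.3]
scene ring (383, 102, 12, 16) [500.9 262.5]
boss top face n 179 z 37.8 x [-68.8 -26.4] y [-22.3  25.6] mean [-47.7   2.6  38. ]
ring top 54 [[81.8, -15.6, 32.2], [100.9, 1.1, 34.7], [116.1, 21.3, 39.6]]
```

In the scene view, the boss hole comes out at about (643,308) and the post at (642.9,309.1). The ring is within 5 mm of the plate centre, and the boss's top face is level at 38 mm above its underside. No correction is needed, so I descend straight.

Run:
```python
from h import *
s=monitor.read_state();t=s["tcp_pos"];robot.servo_line([t[0]+.3,t[1],226],v=50);robot.pause(.8)
s=monitor.read_state();tcp=s["tcp_pos"];print(s["time_s"],tcp,s["gripper_width"],s["grip_force"],s["force"],abs(s["qd"]).max())
u=s["tool_rot"][:,0];zu=tcp[2]-24.5
b,d=camera("scene");c=get_calibration("scene");K,R,tt=c["K"],c["R"],c["t"];v,uu=np.mgrid[:480,:640]
W=(np.dstack([(uu-K[0,2])/K[0,0]*d,(v-K[1,2])/K[1,1]*d,d])-tt)@R
L=(W-[tcp[0],tcp[1],zu])@np.column_stack([u,np.cross([0,0,1],u),[0,0,1]])
tf=(abs(L[...,0]+46)<32)&(abs(L[...,1])<35)&(L[...,2]>34)&(L[...,2]<50);P=W[tf];print("boss top",P.mean(0).round(1),"post scene 642.9 309.1")
cv2.imwrite("pics/fin.png",cv2.resize(b[110:230,330:490],(800,600),interpolation=2))
```

```text
13.1 [597.34222941 294.76551631 226.01315478] 0.12404426241989142 58.404276967048645 [-0.14002994 -0.46394151 -5.30116537] 0.0023862520446521276
boss top [642.8 309.4 239.1] post scene 642.9 309.1
```

View pics/fin.png

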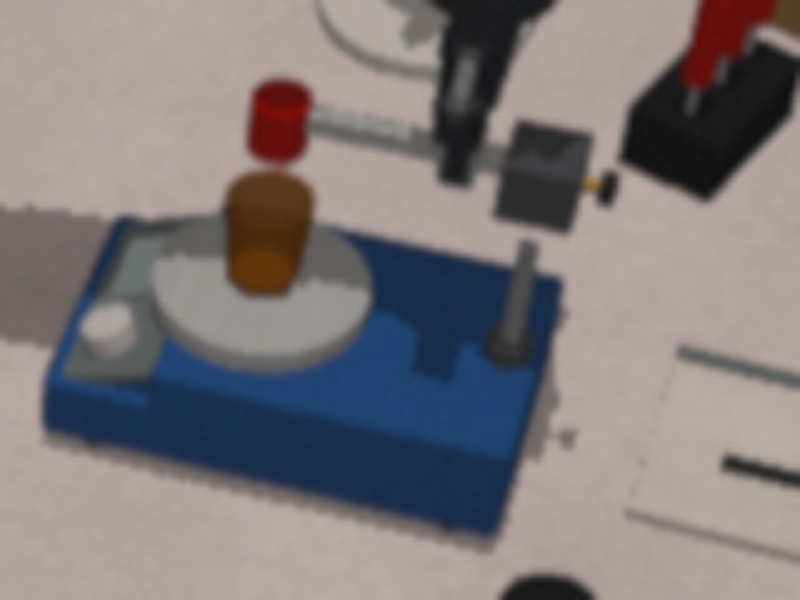

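The boss (545,175) hangs directly above the post (528,245) and the ring (280,120) above the beaker (268,190). The arm is level and steady, with the underside about 31 mm above the post top.

```bash
python3 -c "
from bench import robot
print(robot.close_job())"
```

```text
the job is handed in; nothing more can be done
None
```

I handed the job in with the probe arm held level and still, gripped at its balance point. The last camera check put its hole within about 1 mm of the post axis, its underside about 31 mm above the post top and its ring over the beaker; no verdict came back.

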